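# Feed out and pluck the brass dowel pin

### The job

One of the three dowel pins lying sunk in the pocket tray is brass: push the spring-return slide of its lane to its stop, without forcing it, so that the pin tips up out of its pocket, and let the slide snap fully back. Then pluck the brass pin out by its raised end and lay it level and centred in the V-cradle for measuring, setting it down rather than dropping it. Leave the two steel pins lying in their pockets and do not feed them.

Things in the scene. Friction and masses are not known exactly. Their poses are not given: they have to be found in the camera images.
- feeder: Fixed grey aluminium pocket tray, 231 x 126 mm, 53 mm high. x axis along the lanes, away from the slides; y left; z up. Origin on its underside below the ledge of the middle lane. Three straight pockets (lanes), 14 mm wide, parallel to x at y = -46, 0, +46 mm. From the slide end to x = 0 their floor is at z = 42 mm; a pin on it stands only 1 mm above the tray's top, with no room for fingers.
- ledge (a point): Ledge of the middle lane: edge of the shallow floor, x = 0, z = 42 mm in the tray (same in each lane). Beyond it a sump goes down to z = 4 mm; a kerb at x = 47 mm stops the foot. A pin driven about 40 mm along drops its front end over the ledge and stays leaning in the sump, at 45 to 50 degrees: the centre of its tail end is then about 30 mm above that floor, 21 mm before the ledge.
- brass_pin: The wanted part: plain round brass pin, 12 mm diameter, 90 mm long, about 0.07 kg. Origin at its centre, x axis along the pin towards its front (sump) end; it may roll about x. Starts lying in one of the three lanes with its centre about 36 mm before the ledge.
- brass_pin_tail (a point): Centre of the end face of the brass pin that faces the slide (45 mm from its centre, at its -x end): the end that rises.
- steel_pin_a: Steel-grey pin of the same size, lying in another lane; same axes. It stays there.
- steel_pin_b: Second steel-grey pin of the same size, lying in the third lane; same axes. It stays there.
- seat (a point): Where the centre of a pin laid in the V-cradle lies: midway between two green V-notched forks, each 6 mm thick, outer faces 16 mm either side; 52 mm above the bench. x axis along the groove (level, roughly away from the robot). The 90-degree V has its bottom 8.5 mm below the point; its arms end 8 mm above it, 20 mm to each side. A seated pin overhangs the forks by 29 mm at each end, free on all sides.
- slide_0 (a joint): Spring-return slide of the right (y = -46 mm) lane: 0 m at home, 0.045 m at its stop, moving along the tray's +x. The spring pushes back with 1.3 N at home and 6.3 N at the stop. Its steel head starts a few mm behind the pin's tail and pushes it.
- knob_0 (a point): Centre of the blue knob of slide_0: 14 mm along the tray's x, 18 mm along y, 26 mm high; top 84 mm above the bench, at home 125 mm before the ledge. 28 mm free between neighbouring knobs. Axes as the tray's.
- slide_1 (a joint): Spring-return slide of the middle (y = 0) lane: 0 m at home, 0.045 m at its stop, moving along the tray's +x. The spring pushes back with 1.3 N at home and 6.3 N at the stop. Its steel head starts a few mm behind the pin's tail and pushes it.
- knob_1 (a point): Centre of the blue knob of slide_1: 14 mm along the tray's x, 18 mm along y, 26 mm high; top 84 mm above the bench, at home 125 mm before the ledge. 28 mm free between neighbouring knobs. Axes as the tray's.
- slide_2 (a joint): Spring-return slide of the left (y = +46 mm) lane: 0 m at home, 0.045 m at its stop, moving along the tray's +x. The spring pushes back with 1.3 N at home and 6.3 N at the stop. Its steel head starts a few mm behind the pin's tail and pushes it.
- knob_2 (a point): Centre of the blue knob of slide_2: 14 mm along the tray's x, 18 mm along y, 26 mm high; top 84 mm above the bench, at home 125 mm before the ledge. 28 mm free between neighbouring knobs. Axes as the tray's.
- brass_pin_front (a point): Centre of the brass pin's other end face (45 mm from its centre, at its +x end): the end that drops into the sump.
- cradle: The V-cradle for measuring, fixed: two green forks on a dark base plate 60 x 56 mm, 6 mm thick. Origin on the bench below the seat, x along the groove.
Mind the look-alikes: they are no part of the job. Of the things like the brass_pin, leave any that is green; of the rest the smaller one is meant. What is shaped like the cradle but turquoise is not meant.

How it is judged:
On the way, in this order (a step that is already met when the one before it is completed fails the run):
1. the slide of the brass pin's lane is at its stop (more than 41 of its 45 mm) (((value of joint slide_0 above 0.041 m and y of brass_pin in the frame of feeder between -0.058 and -0.034 m) or (value of joint slide_1 above 0.041 m and y of brass_pin in the frame of feeder between -0.012 and 0.012 m) or (value of joint slide_2 above 0.041 m and y of brass_pin in the frame of feeder between 0.034 and 0.058 m))), for 0.05 s.
2. all slides are home again (under 4 mm) and the brass pin leans tipped up in its lane, tail above the tray's top, front end down in the sump (value of joint each of slide_0, slide_1, slide_2 below 0.004 m and z of brass_pin_tail in the frame of feeder above 0.064 m and z of brass_pin_front in the frame of feeder below 0.03 m), for 0.2 s.
3. the brass pin is plucked clear of the tray (its lower end above the tray's top) (height (world z) of each of brass_pin_tail, brass_pin_front above 0.06 m), for 0.1 s.
At the end, for the whole second after the job is handed in: The brass pin rests level in the V-cradle, its centre within 10 mm of the middle and 4 mm in height, its axis within 5 degrees of the groove; all slides are home (under 4 mm); the steel pins have moved less than 12 mm (horizontal distance between brass_pin and seat below 0.01 m and z of brass_pin in the frame of seat between -0.004 and 0.004 m and angle between the x axis of brass_pin and the x axis of seat, either way round below 0.09 rad and linear speed of brass_pin below 0.02 m/s and value of joint each of slide_0, slide_1, slide_2 below 0.004 m and distance of each of steel_pin_a, steel_pin_b from where it was at the start of the episode below 0.012 m); the robot touches nothing.
It fails at once if a slide is pushed more than 20 mm in a lane that holds a steel pin ((value of joint slide_0 above 0.02 m and y of steel_pin_a in the frame of feeder between -0.058 and -0.034 m and z of steel_pin_a in the frame of feeder below 0.06 m) or (value of joint slide_0 above 0.02 m and y of steel_pin_b in the frame of feeder between -0.058 and -0.034 m and z of steel_pin_b in the frame of feeder below 0.06 m) or (value of joint slide_1 above 0.02 m and y of steel_pin_a in the frame of feeder between -0.012 and 0.012 m and z of steel_pin_a in the frame of feeder below 0.06 m) or (value of joint slide_1 above 0.02 m and y of steel_pin_b in the frame of feeder between -0.012 and 0.012 m and z of steel_pin_b in the frame of feeder below 0.06 m) or (value of joint slide_2 above 0.02 m and y of steel_pin_a in the frame of feeder between 0.034 and 0.058 m and z of steel_pin_a in the frame of feeder below 0.06 m) or (value of joint slide_2 above 0.02 m and y of steel_pin_b in the frame of feeder between 0.034 and 0.058 m and z of steel_pin_b in the frame of feeder below 0.06 m)).
It fails at once if a slide is forced with more than 60 N (contact force between the fingers and slide_0 above 60 N or contact force between the fingers and slide_1 above 60 N or contact force between the fingers and slide_2 above 60 N).
It fails at once if the brass pin is dropped into the cradle (faster than 0.5 m/s there, out of the fingers) (distance between brass_pin and seat below 0.06 m and linear speed of brass_pin above 0.5 m/s and contact force between the fingers and brass_pin below 0.05 N).
It fails at once if the brass pin is driven into the cradle with more than 60 N (contact force between brass_pin and cradle above 60 N).
It also fails if it takes over 54 s, if anything falls off the work surface, if the arm or the gripper's body presses on something with over 40 N, if the wrist force passes 120 N, or if a joint passes its speed limit or range.

### The arm

A 6-joint arm with a two-finger parallel gripper is mounted at the origin on a cart in front of the work surface, level with it; the furniture and walls round the work are solid. World frame = base frame: x ahead of the robot, y to its left, z up, the work surface at z = 0. Lengths are in m, angles in rad, forces in N, time in s.
With the tool pointing down it reaches from about 0.225 to 0.725 m from the base axis. Payload 3.1 kg.
Tool frame: the origin (TCP) lies between the finger pads; the fingertips stand 14 mm ahead of it and the grasp point (between the pads) lies 5 mm behind it; z points along the fingers, y is the direction in which the jaws open and shut (so a half turn about z gives the same grasp; the last joint's range is limited). The gripper opens to 85 mm and grips with 20 to 120 N. Pads are 22 mm wide; open, the fingers measure 114 mm over their backs; the gripper's body (76 mm by 85 mm) begins 54 mm behind the grasp point. The pads swing forward as they close: fully open they stand 13 mm farther back than shut.
Start: joints at [-1.423, 0.048, 0.099, 1.622, 0, 1.443], TCP at [0.143, -0.505, 0.245] pointing down, gripper open.
Joint ranges: [-2.91, 2.91], [-0.99, 1.94], [-1.21, 1.42], [-2.12, 2.29], [-1.49, 1.47], [-3.14, 3.14]. Speed limits (rad/s): [2.79, 2.79, 3.14, 3.14, 3.14, 3.14].

### API

Orientations are given as a unit quaternion [w, x, y, z].
In Python, from station import arm gives the robot as it stands.
- The arm moves only by the tool move_arm, never from a script. Its argument "moves" is a list of rows, each an object with "offset": the shift along the tool's x, y, z in cm, a list of three; "spin": the turn about the tool's z in degrees; "gripper": the closure, from -1 (fully open) to 1 (shut). A call has 1 to 20 rows; each row shifts and turns the pose as measured when the row begins, along the tool's axes as they then stand; what a row does not reach is not made up. A row lasts 1/12 s, in which the tool goes at most 41.7 mm and 7.16 degrees, less where a joint would pass 70% of its speed; a pose out of reach is approached as far as the arm can. A call is refused whole if a number of a shift passes 4.17 or a number of a turn 7.16, either way. A call with a gripper value outside its range is refused whole. The fingers move at their own pace and stop on an object; "grip_force" is the grip in N (left out, the last holds). Time passes only in rows, so rows that do not move let the fingers close. It gives the time, the measured TCP pose, the force and the opening at its end, in the units of the state.
- arm.get_state(): the state, without advancing time (a new reading comes with each control period).
- arm.read_camera(name): name is "scene" or "top" or "wrist"; returns the picture (480x640x3 uint8, blue, green, red); there is no depth.
- arm.camera_params(name): a dict with "fx", "fy", "cx", "cy" (pixels), "pose" (4x4, takes a point from camera to world coordinates); the wrist camera has in their place "hand_eye" (4x4, takes a point from camera to tool coordinates, whose origin is the TCP and whose axes are the flange's). Camera axes: x right, y down, z forward; pixel columns grow to the right and rows downward; lengths in m; the calibration is good to about 2 mm. A picture is of the moment at which its call begins: read the wrist's pose just before it. camera_params takes no time and is no camera call.
- arm.close_job(): hands the job in, once; it reports no verdict.
The state is a dict: "clock": time; "joint_pos": joint angles; "qd": joint speeds; "effort": joint torques, N m; "tool_pos": TCP position; "orientation": TCP orientation; "ft_force": force on the tool from outside, world axes, zero at the start; "moment": the same for the moment, N m; "width": finger opening in m.
Only numpy, scipy, OpenCV 4.12 (cv2) and the standard library are available. Lean on these libraries where they do the work, as an engineer would, in place of code of your own. Each camera call takes 0.05 s, during which the arm holds its last target. There are 200 camera calls.

## Working session

There is one attempt and no reset: what is moved stays moved. The work goes in short steps, Python scripts to look and compute and a tool call to move; the robot and the scene stay as the last step left them, time stands still between calls to the robot, and variables do not carry over. Pictures are saved under pics/ and viewed, about 8 in all and at most 12, crops included, and the job is handed in when it is done.

Besides the shell and the picture viewer there is one more tool, called as name([rows], argument=value, ...), one row to a line, values as JSON. move_arm: Moves the arm, as the interface text tells. Its arguments: {"type":"object","properties":{"moves":{"type":"array","items":{"type":"object","properties":{"offset":{"type":"array","items":{"type":"number"}},"spin":{"type":"number"},"gripper":{"type":"number"}}}},"grip_force":{"type":"number"}},"required":["moves"]}

```bash
mkdir -p pics; ls; cat > h.py <<'E'
import numpy as np,cv2
from station import arm
def cam(n):
    p=arm.camera_params(n);return p
def ray(n,uv,z):
    p=cam(n);T=np.array(p['pose']);d=T[:3,:3]@[(uv[0]-p['cx'])/p['fx'],(uv[1]-p['cy'])/p['fy'],1];o=T[:3,3]
    return o+d*(z-o[2])/d[2]
def proj(n,X):
    p=cam(n);T=np.array(p['pose']);c=T[:3,:3].T@(np.array(X)-T[:3,3]);return c[0]/c[2]*p['fx']+p['cx'],c[1]/c[2]*p['fy']+p['cy']
E
python3 - <<'E'
from h import *
for n in('scene','top'):
    cv2.imwrite(f'pics/{n}0.png',arm.read_camera(n));p=cam(n);print(n,p['fx'],np.round(p['pose'],3).tolist())
print(cam('wrist'));print(arm.get_state())
E
```

```text
pics
scene 595.4087531132193 [[0.908, -0.31, 0.284, 0.285], [-0.42, -0.688, 0.592, -0.47], [0.012, -0.656, -0.755, 0.764], [0.0, 0.0, 0.0, 1.0]]
top 508.81198813380047 [[-0.016, -0.989, 0.149, 0.42], [-1.0, 0.014, -0.012, 0.063], [0.01, -0.149, -0.989, 0.907], [0.0, 0.0, 0.0, 1.0]]
{'fx': 362.73645767835, 'fy': 362.73645767835, 'cx': 322.2127866339871, 'cy': 242.23170089348, 'hand_eye': array([[ 1.41059729e-03, -9.49323787e-01, -3.14296608e-01,
         7.98824268e-02],
       [ 9.99998962e-01,  1.43154278e-03,  1.64170441e-04,
        -9.00328655e-04],
       [ 2.94078136e-04, -3.14296513e-01,  9.49324821e-01,
        -1.29123508e-01],
       [ 0.00000000e+00,  0.00000000e+00,  0.00000000e+00,
         1.00000000e+00]])}
{'clock': 0.1, 'joint_pos': array([-1.42278792e+00,  4.87179657e-02,  9.77336938e-02,  1.62202905e+00,
        3.12719878e-05,  1.44301284e+00]), 'qd': array([-0.00040222, -0.0004789 ,  0.0041661 , -0.00070201, -0.00131732,
        0.00017392]), 'effort': array([ 3.06807298e-03, -3.39851689e+01,  3.20935357e+01,  1.59764732e-02,
       -1.29773716e-04, -4.27401304e-06]), 'tool_pos': array([ 0.14288749, -0.50462155,  0.2442023 ]), 'orientation': array([-1.10860064e-03,  9.90506804e-01,  1.37459236e-01,  4.42572072e-06]), 'ft_force': array([-0.10119548, -0.52094832,  0.29374031]), 'moment': array([ 0.04144472,  0.01493595, -0.00816996]), 'width': 0.08547378466425173}
```

View pics/top0.png

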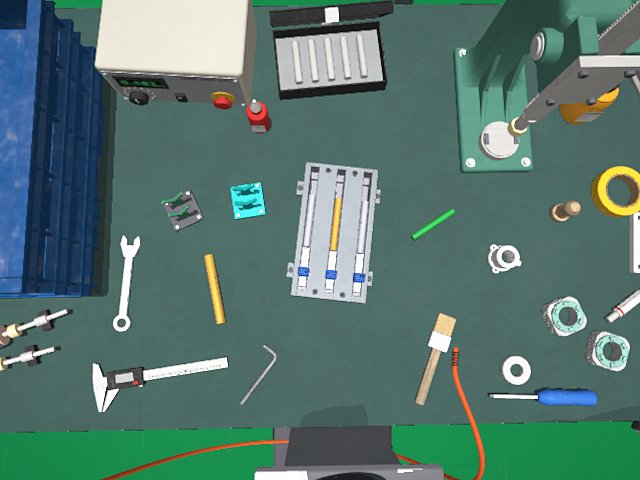

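View pics/scene0.png

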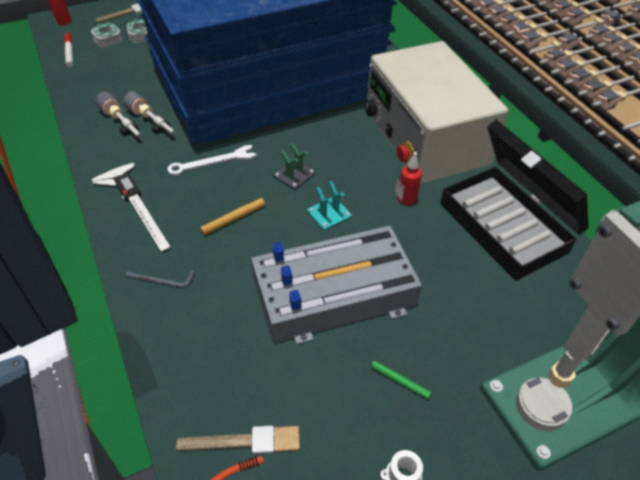

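The top view shows these candidates:
- **Yellow rods:** one sunk in the tray's middle lane (336,223), and a larger one loose on the bench (215,288).
- **Green rod:** (433,224), to be left alone.
- **Cradles:** dark green on a dark base (182,210), and turquoise (248,200), which is not meant.

The pin in the middle lane fits because it is the smaller rod and lies in a pocket. The dark green cradle is the one meant. I'll confirm both in one enlarged crop.

```bash
python3 - <<'E'
from h import *
im=cv2.imread('pics/top0.png')
a=cv2.resize(im[155:310,280:390],None,fx=3.8,fy=3.8,interpolation=cv2.INTER_CUBIC)
b=cv2.resize(im[180:240,150:210],None,fx=6,fy=6,interpolation=cv2.INTER_CUBIC)
c=np.zeros((589,790,3),np.uint8);c[:a.shape[0],:a.shape[1]]=a;c[:360,425:785]=b
cv2.imwrite('pics/crop1.png',c);print(a.shape)
for n,uv,z in[('brass tail',(333,250),.048),('brass front',(337,198),.048)]:print(n,ray('top',uv,z))
E
```

```text
(589, 418, 3)
brass tail [0.51808068 0.02022819 0.048     ]
brass front [0.60823585 0.01136572 0.048     ]
```

View pics/crop1.png

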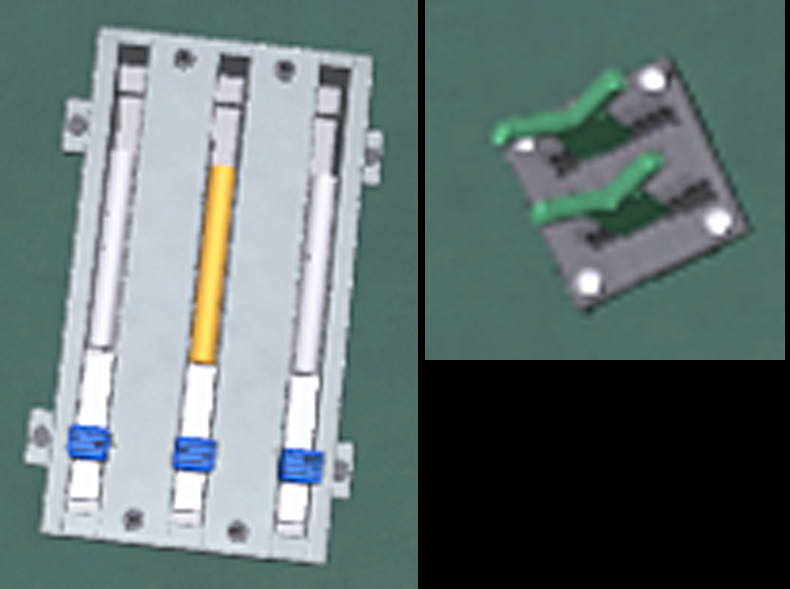

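```bash
cat > geo.py <<'E'
from h import *
t=lambda x,y:(280+x/3.8-.37,155+y/3.8-.37)
c=lambda x,y:(150+(x-425)/6-.42,180+y/6-.42)
E
python3 - <<'E'
from geo import *
P=[ray('top',t(*q),.053) for q in[(100,30),(370,57),(325,562),(42,530)]]
for p in P:print(p)
print('edges',[np.linalg.norm(P[i]-P[(i+1)%4]) for i in range(4)])
d=(P[0]+P[1]-P[2]-P[3])/2;print('yaw',np.degrees(np.arctan2(d[1],d[0])), 'ctr',sum(P)/4)
tail=ray('top',t(204,362),.048);fr=ray('top',t(223,167),.048);print(tail,fr,np.linalg.norm(fr-tail),np.degrees(np.arctan2(*(fr-tail)[[1,0]])),(tail+fr)/2)
for k in[(88,443),(194,454),(301,467)]:print('knob',ray('top',t(*k),.080))
T=[ray('top',c(*q),.060) for q in[(500,133),(617,78),(540,213),(653,160)]]
for p in T:print(p)
print([np.linalg.norm(T[0]-T[1]),np.linalg.norm(T[2]-T[3]),np.linalg.norm(T[0]-T[2]),np.linalg.norm(T[1]-T[3])],sum(T)/4)
v=T[0]-T[2]+T[1]-T[3];print('groove',np.degrees(np.arctan2(v[1],v[0])))
B=[ray('top',c(*q),.006) for q in[(668,60),(748,228),(585,310)]]
print([np.linalg.norm(B[0]-B[1]),np.linalg.norm(B[2]-B[1])],(B[0]+B[2])/2);v=B[0]-B[1];print(np.degrees(np.arctan2(v[1],v[0])))
E
```

```text
[0.67068454 0.0640711  0.053     ]
[ 0.65635896 -0.05878617  0.053     ]
[ 0.42876494 -0.03116825  0.053     ]
[0.44465443 0.0926156  0.053     ]
edges [np.float64(0.12368965808131771), np.float64(0.2292635726197663), np.float64(0.12479950862018728), np.float64(0.22782536985926027)]
yaw -7.057775546712023 ctr [0.55011572 0.01668307 0.053     ]
[0.51825527 0.0196901  0.048     ] [0.60718668 0.00912021 0.048     ] 0.08955734626978311 -6.77805689043266 [0.56272098 0.01440516 0.048     ]
knob [0.48050777 0.07166374 0.08      ]
knob [0.47510848 0.02642508 0.08      ]
knob [ 0.46885303 -0.01919042  0.08      ]
[0.60325409 0.30862985 0.06      ]
[0.61869252 0.27604976 0.06      ]
[0.58012864 0.29676983 0.06      ]
[0.59487645 0.2653909  0.06      ]
[np.float64(0.03605284256459776), np.float64(0.03467182059272198), np.float64(0.025989356756271214), np.float64(0.02609245935844878)] [0.59923793 0.28671009 0.06      ]
groove 25.62806826964097
[np.float64(0.05748747664516216), np.float64(0.05373679139471248)] [0.59873315 0.28600685 0.006     ]
25.6664844955769
```

```bash
cat >> h.py <<'E'
from scipy.spatial.transform import Rotation as R
L=np.array([.5985,.010]);SEAT=np.array([.5988,.2863,.052])
def tray(x,y,z,yaw=-7.):
    a=np.radians(yaw);u=np.array([np.cos(a),np.sin(a)]);v=np.array([-u[1],u[0]])
    return np.array([*(L+x*u+y*v),z])
def seat(x,y,z):
    a=np.radians(25.6);u=np.array([np.cos(a),np.sin(a)]);v=np.array([-u[1],u[0]])
    return np.array([*(SEAT[:2]+x*u+y*v),z])
def need(X,yaw):
    s=arm.get_state();q=s['orientation'];r=R.from_quat([q[1],q[2],q[3],q[0]]);m=r.as_matrix()
    y=np.degrees(np.arctan2(m[1,0],m[0,0]));print('t',s['clock'],'pos',s['tool_pos'].round(4),'yaw',y.round(2),'w',s['width'].round(4),'F',s['ft_force'].round(2))
    print('offset cm',(m.T@(X-s['tool_pos'])*100).round(2),'spin',round(-((yaw-y+180)%360-180),2))
E
python3 -c "
from h import *
need(tray(-.157,0,.2),173)"
```

```text
Traceback (most recent call last):
  File "h.py", line 20, in need
    y=np.degrees(np.arctan2(m[1,0],m[0,0]));print('t',s['clock'],'pos',s['tool_pos'].round(4),'yaw',y.round(2),'w',s['width'].round(4),'F',s['ft_force'].round(2))
                                                                                                                   ^^^^^^^^^^^^^^^^
AttributeError: 'float' object has no attribute 'round'
```

move_arm([
  {"offset": [2.7,-2.7,0],"spin": 0,"gripper": 1},
  {"offset": [2.7,-2.7,0],"spin": 0,"gripper": 1},
  {"offset": [2.7,-2.7,0],"spin": 0,"gripper": 1},
  {"offset": [2.7,-2.7,0],"spin": 0,"gripper": 1},
  {"offset": [2.7,-2.7,0],"spin": 0,"gripper": 1},
  {"offset": [2.7,-2.7,0],"spin": 0,"gripper": 1},
  {"offset": [2.7,-2.7,0],"spin": 0,"gripper": 1},
  {"offset": [2.7,-2.7,0],"spin": 0,"gripper": 1},
  {"offset": [2.7,-2.7,0],"spin": 0,"gripper": 1},
  {"offset": [2.7,-2.7,0],"spin": 0,"gripper": 1},
  {"offset": [2.7,-2.7,0],"spin": 0,"gripper": 1},
  {"offset": [2.7,-2.7,0],"spin": 0,"gripper": 1},
  {"offset": [2.7,-2.7,0],"spin": 0,"gripper": 1},
  {"offset": [2.7,-2.7,0],"spin": 0,"gripper": 1},
])

```text
clock: 1.27
tool_pos: [0.4099, -0.0225, 0.2362]
orientation: [-0.006, 0.992, 0.128, -0.002]
ft_force: [1.4, -1.5, 1.0]
width: 0.0001
```

move_arm([
  {"spin": -7.1,"gripper": 1},
  {"spin": -7.1,"gripper": 1},
  {"spin": -7.1,"gripper": 1},
  {"spin": -7.1,"gripper": 1},
  {"spin": -7.1,"gripper": 1},
  {"spin": -7.1,"gripper": 1},
  {"spin": -7.1,"gripper": 1},
  {"spin": -7.1,"gripper": 1},
  {"spin": -7.1,"gripper": 1},
  {"spin": -7.1,"gripper": 1},
  {"spin": -7.1,"gripper": 1},
  {"spin": -7.1,"gripper": 1},
  {"spin": -7.1,"gripper": 1},
  {"spin": -7.1,"gripper": 1},
  {"spin": -7.1,"gripper": 1},
  {"spin": -7.1,"gripper": 1},
  {"spin": -7.1,"gripper": 1},
  {"spin": -7.1,"gripper": 1},
  {"spin": -7.1,"gripper": 1},
  {"spin": -7.1,"gripper": 1},
])

```text
invalid input at $.moves[0]: expected keys offset, spin, gripper
```

```bash
python3 -c "
from h import *
need(tray(-.157,0,.12),173)"
```

```text
Traceback (most recent call last):
  File "h.py", line 20, in need
    y=np.degrees(np.arctan2(m[1,0],m[0,0]));print('t',s['clock'],'pos',s['tool_pos'].round(4),'yaw',y.round(2),'w',s['width'].round(4),'F',s['ft_force'].round(2))
                                                                                                                   ^^^^^^^^^^^^^^^^
AttributeError: 'float' object has no attribute 'round'
```

move_arm([
  {"offset": [0,0,0],"spin": -7.1,"gripper": 1},
  {"offset": [0,0,0],"spin": -7.1,"gripper": 1},
  {"offset": [0,0,0],"spin": -7.1,"gripper": 1},
  {"offset": [0,0,0],"spin": -7.1,"gripper": 1},
  {"offset": [0,0,0],"spin": -7.1,"gripper": 1},
  {"offset": [0,0,0],"spin": -7.1,"gripper": 1},
  {"offset": [0,0,0],"spin": -7.1,"gripper": 1},
  {"offset": [0,0,0],"spin": -7.1,"gripper": 1},
  {"offset": [0,0,0],"spin": -7.1,"gripper": 1},
  {"offset": [0,0,0],"spin": -7.1,"gripper": 1},
  {"offset": [0,0,0],"spin": -7.1,"gripper": 1},
  {"offset": [0,0,0],"spin": -7.1,"gripper": 1},
  {"offset": [0,0,0],"spin": -7.1,"gripper": 1},
  {"offset": [0,0,0],"spin": -7.1,"gripper": 1},
  {"offset": [0,0,0],"spin": -7.1,"gripper": 1},
  {"offset": [0,0,0],"spin": -7.1,"gripper": 1},
  {"offset": [0,0,0],"spin": -7.1,"gripper": 1},
  {"offset": [0,0,0],"spin": -7.1,"gripper": 1},
  {"offset": [0,0,0],"spin": -7.1,"gripper": 1},
  {"offset": [0,0,0],"spin": -7.1,"gripper": 1},
])

```text
clock: 2.93
tool_pos: [0.4058, -0.0094, 0.2238]
orientation: [-0.015, 0.188, 0.982, 0.007]
ft_force: [-0.4, -0.5, -0.0]
width: -0.0001
```

```bash
sed -i "s/s\['width'\].round(4)/round(float(s['width']),4)/" h.py; python3 -c "
from h import *
need(tray(-.157,0,.12),173)"
```

```text
t 2.9333 pos [ 0.4058 -0.0094  0.2238] yaw 158.3 w -0.0001 F [-0.4  -0.45 -0.02]
offset cm [-2.34  4.86 10.35] spin -14.7
```

move_arm([
  {"offset": [0,0,0],"spin": -5,"gripper": 1},
  {"offset": [0,0,0],"spin": -5,"gripper": 1},
  {"offset": [0,0,0],"spin": -4.5,"gripper": 1},
  {"offset": [0,0,0],"spin": 0,"gripper": 1},
])

```text
clock: 3.27
tool_pos: [0.4044, -0.0092, 0.2215]
orientation: [-0.017, 0.055, 0.998, 0.01]
ft_force: [-0.4, 0.4, -0.2]
width: -0.0002
```

```bash
cat >>h.py <<'E'
    print('tool z',m[:,2].round(4))
E
python3 -c "
from h import *
need(tray(-.157,0,.12),173)"
```

```text
t 3.2667 pos [ 0.4044 -0.0092  0.2215] yaw 173.74 w -0.0002 F [-0.4   0.45 -0.23]
offset cm [-3.74  4.05 10.1 ] spin 0.74
tool z [-0.0323  0.0213 -0.9993]
```

move_arm([
  {"offset": [-0.8,0.9,1.5],"spin": 0.7,"gripper": 1},
  {"offset": [-0.8,0.9,1.5],"spin": 0,"gripper": 1},
  {"offset": [-0.8,0.9,1.5],"spin": 0,"gripper": 1},
  {"offset": [-0.8,0.9,1.5],"spin": 0,"gripper": 1},
  {"offset": [-0.5,0.5,1.5],"spin": 0,"gripper": 1},
  {"offset": [0,0,1.5],"spin": 0,"gripper": 1},
  {"offset": [0,0,0.9],"spin": 0,"gripper": 1},
  {"offset": [0,0,0],"spin": 0,"gripper": 1},
])

```text
clock: 3.93
tool_pos: [0.4439, 0.0305, 0.1166]
orientation: [-0.017, 0.07, 0.997, 0.009]
ft_force: [-0.3, 0.0, 0.4]
width: -0.0002
```

```bash
python3 -c "
from h import *
need(tray(-.157,0,.078),173)
cv2.imwrite('pics/s1.png',arm.read_camera('scene')[200:360,200:440].repeat(3,0).repeat(3,1))"
```

```text
t 3.9333 pos [0.4439 0.0305 0.1166] yaw 171.97 w -0.0002 F [-0.34  0.01  0.36]
offset cm [-0.04 -0.21  3.86] spin -1.03
tool z [-0.0332  0.0206 -0.9992]
```

View pics/s1.png

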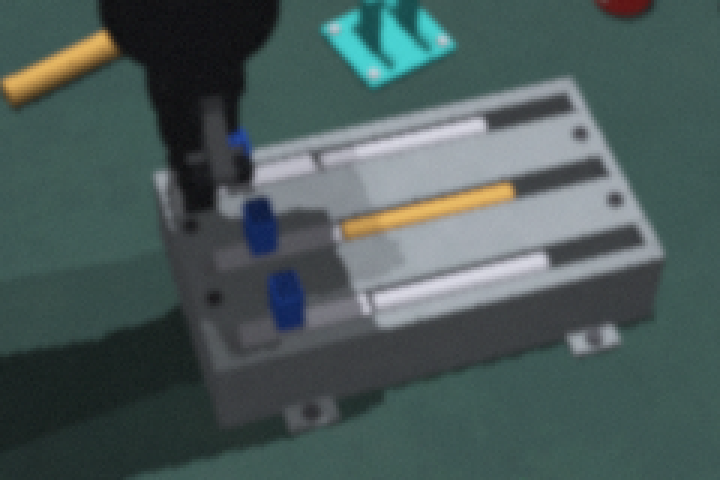

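The picture shows the closed fingers behind the middle knob (knob at about (260,225) in the crop) and still above it. The brass pin is in the middle lane. Next I'll descend and make contact.

move_arm([
  {"offset": [0,-0.2,1.0],"spin": -1,"gripper": 1},
  {"offset": [0,0,1.0],"spin": 0,"gripper": 1},
  {"offset": [0,0,1.0],"spin": 0,"gripper": 1},
  {"offset": [0,0,0.8],"spin": 0,"gripper": 1},
  {"offset": [0,0,0],"spin": 0,"gripper": 1},
])

```text
clock: 4.4
tool_pos: [0.4443, 0.0281, 0.0789]
orientation: [-0.014, 0.062, 0.998, 0.009]
ft_force: [-0.5, -0.2, -0.9]
width: 0.0004
```

move_arm([
  {"offset": [-0.5,0,0],"spin": 0,"gripper": 1},
  {"offset": [-0.5,0,0],"spin": 0,"gripper": 1},
  {"offset": [-0.5,0,0],"spin": 0,"gripper": 1},
  {"offset": [-0.5,0,0],"spin": 0,"gripper": 1},
])

```text
clock: 4.73
tool_pos: [0.4637, 0.0256, 0.0779]
orientation: [-0.016, 0.062, 0.998, 0.009]
ft_force: [-3.9, 0.6, 1.5]
width: 0.0002
```

```bash
python3 -c "
from h import *
need(tray(-.098,0,.078),173)"
```

```text
t 4.7333 pos [0.4637 0.0256 0.0779] yaw 172.88 w 0.0002 F [-3.91  0.6   1.51]
offset cm [-3.77  0.11 -0.13] spin -0.12
tool z [-0.0302  0.0202 -0.9993]
```

move_arm([
  {"offset": [-0.5,0,0],"spin": 0,"gripper": 1},
  {"offset": [-0.5,0.1,0],"spin": 0,"gripper": 1},
  {"offset": [-0.5,0,0],"spin": 0,"gripper": 1},
  {"offset": [-0.5,0,0],"spin": 0,"gripper": 1},
  {"offset": [-0.5,0,0],"spin": 0,"gripper": 1},
  {"offset": [-0.4,0,0],"spin": 0,"gripper": 1},
  {"offset": [-0.4,0,0],"spin": 0,"gripper": 1},
])

```text
clock: 5.32
tool_pos: [0.4948, 0.0219, 0.0779]
orientation: [-0.023, 0.062, 0.998, 0.008]
ft_force: [-7.1, -0.2, 5.2]
width: -0.0002
```

```bash
python3 -c "
from h import *
need(tray(-.098,0,.078),173)
cv2.imwrite('pics/s2.png',arm.read_camera('scene')[220:345,240:440].repeat(4,0).repeat(4,1))"
```

```text
t 5.3167 pos [0.4948 0.0219 0.0779] yaw 172.87 w -0.0002 F [-7.1  -0.2   5.23]
offset cm [-0.64  0.08 -0.04] spin -0.13
tool z [-0.044   0.0191 -0.9988]
```

View pics/s2.png

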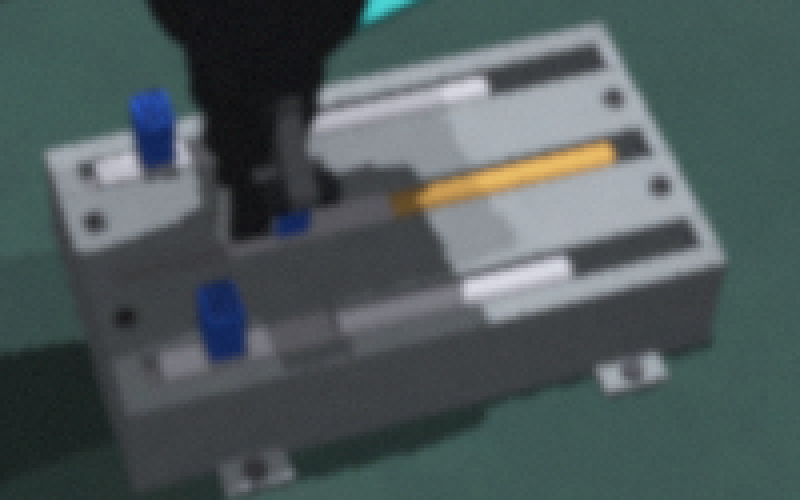

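The brass pin has moved forward about 33 mm. I'll go on in small steps to the stop.

move_arm([
  {"offset": [-0.3,0,0],"spin": 0,"gripper": 1},
  {"offset": [-0.3,0,0],"spin": 0,"gripper": 1},
  {"offset": [-0.2,0,0],"spin": 0,"gripper": 1},
])

```text
clock: 5.62
tool_pos: [0.5008, 0.0211, 0.078]
orientation: [-0.027, 0.062, 0.998, 0.008]
ft_force: [-6.7, 0.4, 4.8]
width: -0.0001
```

move_arm([
  {"offset": [-0.2,0,0],"spin": 0,"gripper": 1},
  {"offset": [-0.2,0,0],"spin": 0,"gripper": 1},
])

```text
clock: 5.78
tool_pos: [0.5011, 0.0211, 0.078]
orientation: [-0.032, 0.062, 0.998, 0.008]
ft_force: [-9.6, -0.7, 6.5]
width: -0.0001
```

```bash
python3 -c "
from h import *
need(tray(-.098,0,.078),173)"
```

```text
t 5.7833 pos [0.5011 0.0211 0.078 ] yaw 172.89 w -0.0001 F [-9.64 -0.71  6.54]
offset cm [-0.    0.08  0.  ] spin -0.11
tool z [-0.0619  0.0206 -0.9979]
```

move_arm([
  {"offset": [-0.4,0,0],"spin": 0,"gripper": 1},
  {"offset": [-0.4,0,0],"spin": 0,"gripper": 1},
])

```text
clock: 5.95
tool_pos: [0.5012, 0.0211, 0.0782]
orientation: [-0.041, 0.062, 0.997, 0.009]
ft_force: [-14.4, 0.4, 10.1]
width: 0.0003
```

```bash
python3 -c "
from h import *
need(tray(-.098,0,.078),173)
cv2.imwrite('pics/s3.png',arm.read_camera('scene')[220:345,240:440].repeat(4,0).repeat(4,1))"
```

```text
t 5.95 pos [0.5012 0.0211 0.0782] yaw 172.92 w 0.0003 F [-14.44   0.43  10.06]
offset cm [0.01 0.08 0.02] spin -0.08
tool z [-0.0804  0.0221 -0.9965]
```

View pics/s3.png

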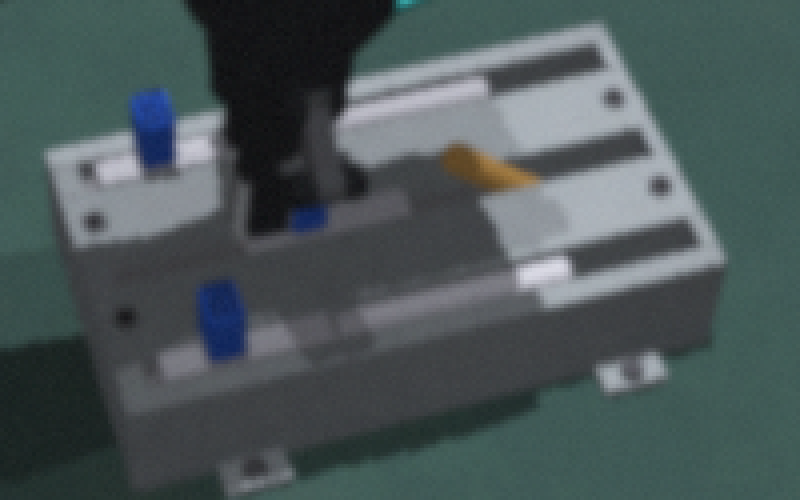

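The pin has tipped up (tail at about (458,160) in the crop), and the slide is at its stop: motion halted while the force rose. I'll retract so it snaps home, then go up.

move_arm([
  {"offset": [3,0,0],"spin": 0,"gripper": 1},
  {"offset": [3,0,0],"spin": 0,"gripper": 1},
  {"offset": [1,0,-1.5],"spin": 0,"gripper": 1},
  {"offset": [0,0,-3],"spin": 0,"gripper": 1},
  {"offset": [0,0,-3],"spin": 0,"gripper": 1},
  {"offset": [0,0,-2],"spin": 0,"gripper": -0.1},
  {"offset": [0,0,0],"spin": 0,"gripper": -0.1},
])

```text
clock: 6.58
tool_pos: [0.4391, 0.0293, 0.1752]
orientation: [-0.044, 0.061, 0.997, 0.011]
ft_force: [0.4, 0.0, 0.9]
width: 0.0233
```

```bash
python3 -c "
from h import *
need(tray(-.017,0,.15),173)
a=arm.read_camera('top')[155:310,260:390];b=arm.read_camera('scene')[220:345,240:440]
a=cv2.resize(a,None,fx=2.6,fy=2.6,interpolation=2);b=cv2.resize(b,None,fx=2.3,fy=2.3,interpolation=2)
c=np.zeros((410,800,3),np.uint8);c[:a.shape[0],:a.shape[1]]=a;c[:b.shape[0],338:338+b.shape[1]]=b[:,:462];cv2.imwrite('pics/s4.png',c)"
```

```text
t 6.5833 pos [0.4391 0.0293 0.1752] yaw 172.99 w 0.0233 F [0.44 0.   0.92]
offset cm [-1.453e+01  1.000e-02  1.240e+00] spin -0.01
tool z [-0.0856  0.0275 -0.9959]
```

View pics/s4.png

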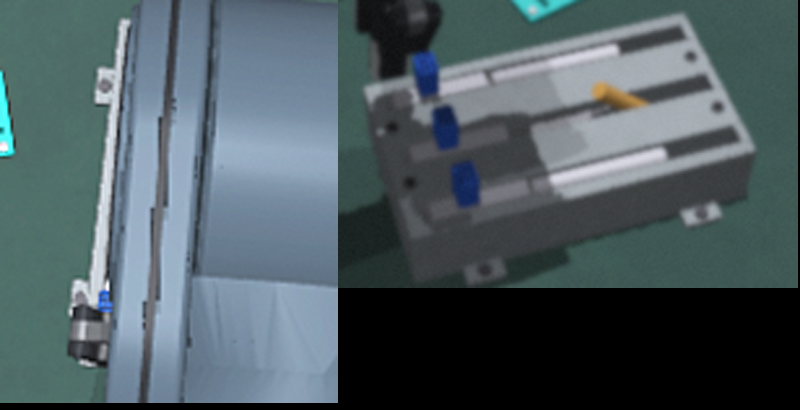

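```bash
python3 -c "
from h import *
print(proj('scene',tray(-.021,0,.072)),'seen',(240+262/2.3,220+92/2.3))
print(proj('scene',tray(-.011,0,.072)),proj('scene',tray(-.021,0,.077)))"
```

```text
(np.float64(353.17214087910014), np.float64(259.08943677759305)) seen (353.9130434782609, 260.0)
(np.float64(359.43504823933233), np.float64(257.55011890568716)) (np.float64(353.36734629848485), np.float64(256.9767017798581))
```

move_arm([
  {"offset": [-2.4,0,0.1],"spin": 0,"gripper": -0.1},
  {"offset": [-2.4,0,0.1],"spin": 0,"gripper": -0.1},
  {"offset": [-2.4,0,0.1],"spin": 0,"gripper": -0.1},
  {"offset": [-2.4,0,0.1],"spin": 0,"gripper": -0.1},
  {"offset": [-2.4,0,0.1],"spin": 0,"gripper": -0.1},
  {"offset": [-2.4,0,0.1],"spin": 0,"gripper": -0.1},
  {"offset": [0,0,1.5],"spin": 0,"gripper": -0.1},
  {"offset": [0,0,1.5],"spin": 0,"gripper": -0.1},
  {"offset": [0,0,0],"spin": 0,"gripper": -0.1},
])

```text
clock: 7.43
tool_pos: [0.5819, 0.0133, 0.1021]
orientation: [-0.052, 0.061, 0.997, 0.013]
ft_force: [-1.5, 0.6, -0.9]
width: 0.0471
```

```bash
python3 -c "
from h import *
need(tray(-.016,0,.072),173)"
```

```text
t 7.4333 pos [0.5819 0.0133 0.1021] yaw 173.01 w 0.0471 F [-1.45  0.62 -0.88]
offset cm [-0.41 -0.18  2.98] spin 0.01
tool z [-0.1015  0.0314 -0.9943]
```

move_arm([
  {"offset": [-0.1,-0.1,0.8],"spin": 0,"gripper": -0.1},
  {"offset": [-0.1,-0.1,0.8],"spin": 0,"gripper": -0.1},
  {"offset": [-0.1,0,0.7],"spin": 0,"gripper": -0.1},
  {"offset": [-0.1,0,0.6],"spin": 0,"gripper": -0.1},
  {"offset": [0,0,0],"spin": 0,"gripper": -0.1},
])

```text
clock: 7.85
tool_pos: [0.5806, 0.012, 0.0668]
orientation: [-0.054, 0.061, 0.997, 0.013]
ft_force: [0.1, 0.6, -0.7]
width: 0.0469
```

```bash
python3 -c "
from h import *
need(tray(-.016,0,.072),173)
i=arm.read_camera('wrist');cv2.imwrite('pics/w1.png',i)"
```

```text
t 7.85 pos [0.5806 0.012  0.0668] yaw 173.01 w 0.0469 F [ 0.06  0.56 -0.74]
offset cm [-0.14  0.03 -0.54] spin 0.01
tool z [-0.1064  0.0323 -0.9938]
```

View pics/w1.png

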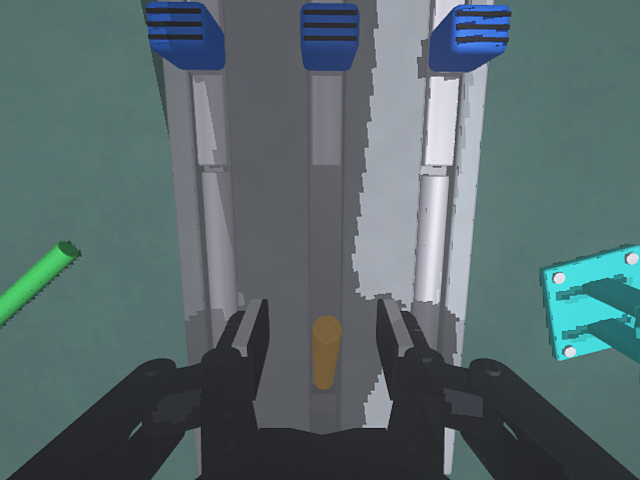

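The tail is at (327,330), midway between the pads (265 and 380). The slides are home and the steel pins are in place. I'll raise 5 mm, then close.

move_arm([
  {"offset": [0,0,-0.5],"spin": 0,"gripper": -0.1},
  {"offset": [0,0,0],"spin": 0,"gripper": 0.3},
  {"offset": [0,0,0],"spin": 0,"gripper": 1},
  {"offset": [0,0,0],"spin": 0,"gripper": 1},
  {"offset": [0,0,0],"spin": 0,"gripper": 1},
  {"offset": [0,0,0],"spin": 0,"gripper": 1},
  {"offset": [0,0,0],"spin": 0,"gripper": 1},
], grip_force=40)

```text
clock: 8.48
tool_pos: [0.5836, 0.0118, 0.077]
orientation: [-0.05, 0.061, 0.997, 0.013]
ft_force: [0.1, -0.0, -1.4]
width: 0.0096
```

```bash
python3 -c "
from h import *
need(tray(-.025,0,.15),173)"
```

```text
t 8.4833 pos [0.5836 0.0118 0.077 ] yaw 173.03 w 0.0096 F [ 0.06 -0.04 -1.42]
offset cm [ 1.74  0.14 -7.15] spin 0.03
tool z [-0.0988  0.0317 -0.9946]
```

```bash
python3 -c "
from h import *
need(tray(-.016,0,.072),173)
i=arm.read_camera('wrist');cv2.imwrite('pics/w2.png',i[240:440,200:440].repeat(3,0).repeat(3,1))"
```

```text
t 8.4833 pos [0.5836 0.0118 0.077 ] yaw 173.03 w 0.0096 F [ 0.06 -0.04 -1.42]
offset cm [ 0.05 -0.01  0.51] spin 0.03
tool z [-0.0988  0.0317 -0.9946]
```

View pics/w2.png

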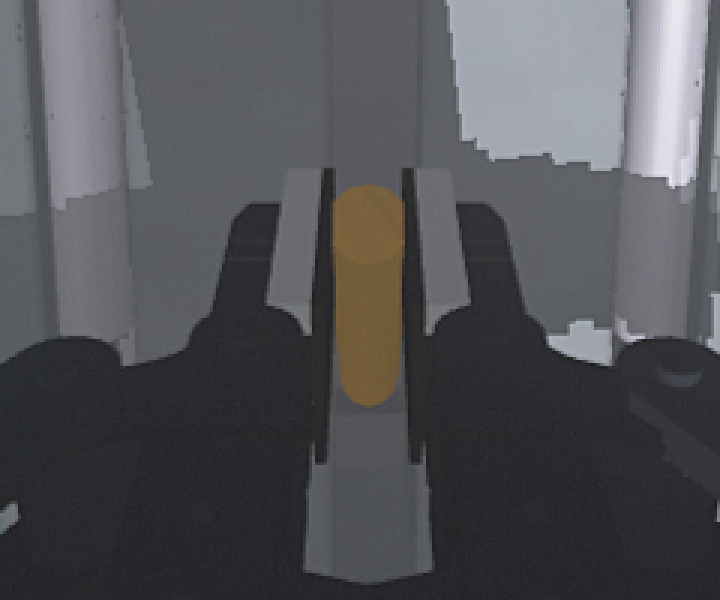

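The pin is held centrally between the pads. I'll lift it.

move_arm([
  {"offset": [0,0,-0.5],"spin": 0,"gripper": 1},
  {"offset": [0,0,-1],"spin": 0,"gripper": 1},
  {"offset": [0,0,-1.2],"spin": 0,"gripper": 1},
  {"offset": [0,0,-1.5],"spin": 0,"gripper": 1},
  {"offset": [0,0,-1.5],"spin": 0,"gripper": 1},
  {"offset": [0,0,-1.5],"spin": 0,"gripper": 1},
  {"offset": [0,0,-1.2],"spin": 0,"gripper": 1},
  {"offset": [0,0,0],"spin": 0,"gripper": 1},
])

```text
clock: 9.2
tool_pos: [0.5922, 0.0088, 0.1692]
orientation: [-0.05, 0.061, 0.997, 0.013]
ft_force: [-1.0, 0.8, -0.1]
width: 0.0095
```

```bash
python3 -c "
from h import *
need(seat(-.034,0,.16),205.6)
s=arm.read_camera('scene');w=arm.read_camera('wrist')
c=np.hstack([cv2.resize(s[150:350,240:440],(400,400)),w[200:480,180:460].copy().astype(np.uint8)[:,:,:] if 0 else cv2.resize(w[200:480,180:460],(400,400))])
cv2.imwrite('pics/s5.png',c)"
```

```text
t 9.2 pos [0.5922 0.0088 0.1692] yaw 173.03 w 0.0095 F [-1.04  0.77 -0.09]
offset cm [ 5.46 25.76  1.98] spin -32.57
tool z [-0.0988  0.0315 -0.9946]
```

View pics/s5.png

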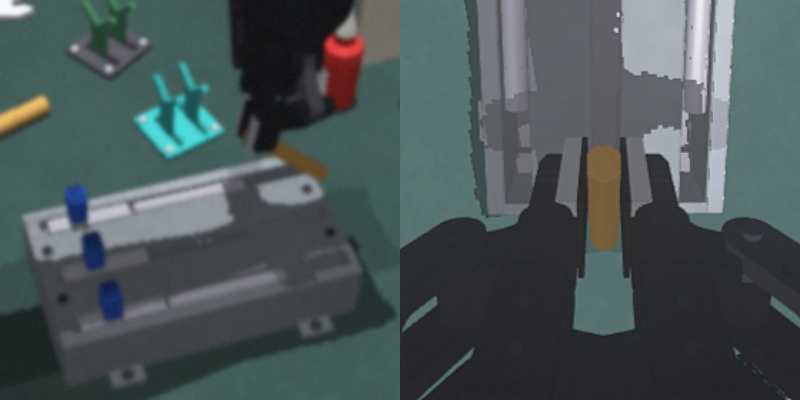

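```bash
sed -i "s/y=np.degrees(np.arctan2(m\[1,0\],m\[0,0\]))/y=np.degrees(np.arctan2(m[1,1],m[0,1]))+90/" h.py; python3 - <<'E'
from h import *
need(seat(-.034,0,.165),205.6)
s=arm.get_state();q=s['orientation'];m=R.from_quat([q[1],q[2],q[3],q[0]]).as_matrix();p=cam('wrist');H=np.array(p['hand_eye'])
def pw(X):
    c=H[:3,:3].T@(np.array(X)-H[:3,3]);return (c[0]/c[2]*p['fx']+p['cx'],c[1]/c[2]*p['fy']+p['cy'])
u=np.array([np.cos(np.radians(-7)),np.sin(np.radians(-7)),0])
from scipy.optimize import least_squares
for a in(42,47,52):
    for dx,dz in((-.006,-.005),(-.006,-.001),(-.006,-.009)):
        tail=s['tool_pos']+dx*u+[0,0,dz];d=u*np.cos(np.radians(a))-[0,0,np.sin(np.radians(a))]
        print(a,dx,dz,np.round(pw(m.T@(tail-s['tool_pos'])),1),np.round(pw(m.T@(tail+.09*d-s['tool_pos'])),1),np.round(proj('scene',tail+.09*d),1))
E
```

```text
t 9.3 pos [0.5913 0.0089 0.1667] yaw 172.91 w 0.0098 F [-0.28  0.13 -0.57]
offset cm [ 5.44 25.77  1.24] spin -32.69
tool z [-0.1018  0.0318 -0.9943]
42 -0.006 -0.005 [320.6 315.1] [319.2 375.9] [402.2 235.9]
42 -0.006 -0.001 [320.7 319.1] [319.3 379.6] [402.5 234.1]
42 -0.006 -0.009 [320.4 311.3] [319.1 372.2] [401.8 237.7]
47 -0.006 -0.005 [320.6 315.1] [319.1 363. ] [398.3 239.2]
47 -0.006 -0.001 [320.7 319.1] [319.1 366.4] [398.6 237.5]
47 -0.006 -0.009 [320.4 311.3] [319.  359.6] [398. 241.]
52 -0.006 -0.005 [320.6 315.1] [319.  350.3] [394.2 242.4]
52 -0.006 -0.001 [320.7 319.1] [319.  353.5] [394.5 240.6]
52 -0.006 -0.009 [320.4 311.3] [318.9 347.2] [393.9 244.1]
```

move_arm([
  {"offset": [0.2,1.0,0],"spin": 0,"gripper": 1},
  {"offset": [0.4,2.0,0.1],"spin": 0,"gripper": 1},
  {"offset": [0.4,2.0,0.1],"spin": 0,"gripper": 1},
  {"offset": [0.4,2.0,0.1],"spin": 0,"gripper": 1},
  {"offset": [0.4,2.0,0.1],"spin": 0,"gripper": 1},
  {"offset": [0.4,2.0,0.1],"spin": 0,"gripper": 1},
  {"offset": [0.4,2.0,0.1],"spin": 0,"gripper": 1},
  {"offset": [0.4,2.0,0.1],"spin": 0,"gripper": 1},
  {"offset": [0.4,2.0,0.1],"spin": 0,"gripper": 1},
  {"offset": [0.4,2.0,0.1],"spin": 0,"gripper": 1},
  {"offset": [0.4,2.0,0.1],"spin": 0,"gripper": 1},
  {"offset": [0.4,2.0,0.1],"spin": 0,"gripper": 1},
  {"offset": [0.2,1.0,0],"spin": 0,"gripper": 1},
  {"offset": [0,0,0],"spin": 0,"gripper": 1},
])

```text
clock: 10.47
tool_pos: [0.5578, 0.2713, 0.1475]
orientation: [-0.068, 0.061, 0.996, 0.011]
ft_force: [-0.6, -0.3, -0.5]
width: 0.0096
```

move_arm([
  {"offset": [0,0,0],"spin": -4,"gripper": 1},
  {"offset": [0,0,0],"spin": -4,"gripper": 1},
  {"offset": [0,0,0],"spin": -4,"gripper": 1},
  {"offset": [0,0,0],"spin": -4,"gripper": 1},
  {"offset": [0,0,0],"spin": -4,"gripper": 1},
  {"offset": [0,0,0],"spin": -4,"gripper": 1},
  {"offset": [0,0,0],"spin": -4,"gripper": 1},
  {"offset": [0,0,0],"spin": -4,"gripper": 1},
  {"offset": [0,0,0],"spin": 0,"gripper": 1},
])

```text
clock: 11.22
tool_pos: [0.5538, 0.2642, 0.1411]
orientation: [-0.07, -0.227, 0.971, 0.027]
ft_force: [-0.1, 0.7, 0.0]
width: 0.0098
```

```bash
python3 -c "
from h import *
need(seat(-.032,0,.14),205.6)"
```

```text
t 11.2167 pos [0.5538 0.2642 0.1411] yaw 206.01 w 0.0098 F [-0.1   0.66  0.05]
offset cm [-1.81  0.02 -0.11] spin 0.41
tool z [-0.1474  0.0211 -0.9889]
```

move_arm([
  {"offset": [-0.9,0,0],"spin": 0.4,"gripper": 1},
  {"offset": [-0.9,0,0],"spin": 0,"gripper": 1},
])

```text
clock: 11.38
tool_pos: [0.5687, 0.2699, 0.1387]
orientation: [-0.071, -0.221, 0.972, 0.026]
ft_force: [0.1, -0.2, -0.8]
width: 0.0102
```

```bash
cat >>h.py <<'E'
    print('down 1cm in tool',(m.T@[0,0,-1]).round(3),'seat-frame pos mm',1e3*(R.from_euler('z',-25.6,degrees=True).apply(s['tool_pos']-SEAT)).round(4))
E
python3 -c "
from h import *
need(seat(-.033,0,.115),205.6)"
```

```text
t 11.3833 pos [0.5687 0.2699 0.1387] yaw 205.27 w 0.0102 F [ 0.12 -0.25 -0.81]
offset cm [-0.42 -0.01  2.34] spin -0.33
tool z [-0.1498  0.0193 -0.9885]
down 1cm in tool [-0.127 -0.082  0.989] seat-frame pos mm [-34.2  -1.8  86.7]
```

move_arm([
  {"offset": [-0.1,0,0.8],"spin": -0.3,"gripper": 1},
  {"offset": [-0.1,0,0.8],"spin": 0,"gripper": 1},
  {"offset": [-0.1,0,0.6],"spin": 0,"gripper": 1},
], grip_force=22)

```text
clock: 11.63
tool_pos: [0.5698, 0.2701, 0.1154]
orientation: [-0.07, -0.221, 0.973, 0.026]
ft_force: [0.8, -0.4, 0.7]
width: 0.0099
```

```bash
python3 -c "
from h import *
need(seat(-.034,0,.058),205.6)"
```

```text
t 11.6333 pos [0.5698 0.2701 0.1154] yaw 205.26 w 0.0099 F [ 0.8  -0.39  0.67]
offset cm [-0.64 -0.26  5.71] spin -0.34
tool z [-0.1476  0.019  -0.9889]
down 1cm in tool [-0.125 -0.081  0.989] seat-frame pos mm [-33.2  -2.   63.4]
```

move_arm([
  {"offset": [-0.1,0,0.5],"spin": 0,"gripper": 1},
  {"offset": [-0.1,0,0.5],"spin": 0,"gripper": 1},
  {"offset": [0,0,0.5],"spin": 0,"gripper": 1},
])

```text
clock: 11.88
tool_pos: [0.5699, 0.271, 0.1002]
orientation: [-0.069, -0.22, 0.973, 0.026]
ft_force: [0.1, 0.3, 4.5]
width: 0.0098
```

```bash
python3 -c "
from h import *
need(seat(-.035,0,.058),205.6)
s=arm.read_camera('scene');w=arm.read_camera('wrist')
c=np.hstack([cv2.resize(s[110:240,230:360],(400,400)),cv2.resize(w[200:480,180:460],(400,400))])
cv2.imwrite('pics/s6.png',c)"
```

```text
t 11.8833 pos [0.5699 0.271  0.1002] yaw 205.17 w 0.0098 F [0.12 0.27 4.53]
offset cm [-0.29 -0.21  4.21] spin -0.43
tool z [-0.1446  0.02   -0.9893]
down 1cm in tool [-0.122 -0.08   0.989] seat-frame pos mm [-32.7  -1.3  48.2]
```

View pics/s6.png

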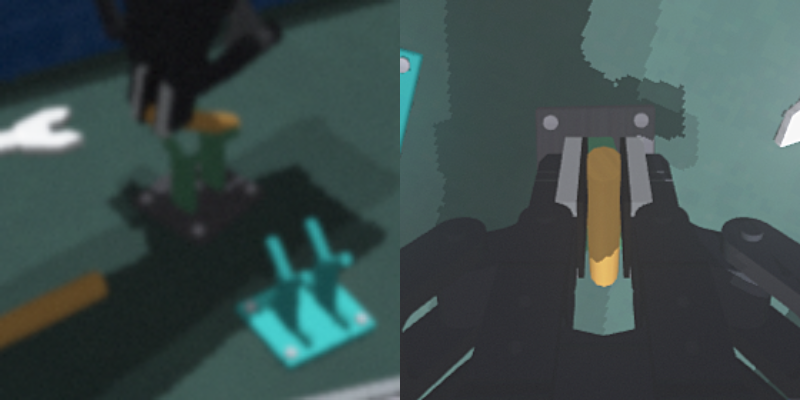

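The pin's front is in contact with the V (4.5 N) and it is pivoting up. I'll continue down.

move_arm([
  {"offset": [0,0,0.5],"spin": 0,"gripper": 1},
  {"offset": [0,0,0.5],"spin": 0,"gripper": 1},
  {"offset": [0,-0.1,0.5],"spin": 0,"gripper": 1},
  {"offset": [0,0,0.5],"spin": 0,"gripper": 1},
])

```text
clock: 12.32
tool_pos: [0.5686, 0.2716, 0.0832]
orientation: [-0.066, -0.22, 0.973, 0.026]
ft_force: [-0.4, -1.3, 5.0]
width: 0.0099
```

```bash
python3 -c "
from h import *
need(seat(-.036,0,.058),205.6)"
```

```text
t 12.3167 pos [0.5686 0.2716 0.0832] yaw 205.24 w 0.0099 F [-0.41 -1.27  4.98]
offset cm [-0.05 -0.18  2.52] spin -0.36
tool z [-0.1392  0.0225 -0.99  ]
down 1cm in tool [-0.116 -0.08   0.99 ] seat-frame pos mm [-33.6  -0.2  31.2]
```

move_arm([
  {"offset": [0,0,0.5],"spin": 0,"gripper": 1},
  {"offset": [0,-0.1,0.5],"spin": 0,"gripper": 1},
  {"offset": [0,0,0.5],"spin": 0,"gripper": 1},
])

```text
clock: 12.57
tool_pos: [0.5646, 0.2707, 0.0687]
orientation: [-0.067, -0.22, 0.973, 0.026]
ft_force: [-0.9, -0.2, 4.7]
width: 0.0098
```

```bash
python3 -c "
from h import *
need(seat(-.036,0,.058),205.6)"
```

```text
t 12.5667 pos [0.5646 0.2707 0.0687] yaw 205.26 w 0.0098 F [-0.93 -0.2   4.67]
offset cm [-0.28 -0.16  1.03] spin -0.34
tool z [-0.1426  0.0216 -0.9895]
down 1cm in tool [-0.119 -0.081  0.99 ] seat-frame pos mm [-37.6   0.7  16.7]
```

move_arm([
  {"offset": [-0.2,-0.1,0.4],"spin": 0,"gripper": 1},
  {"offset": [-0.1,0,0.3],"spin": 0,"gripper": 1},
])

```text
clock: 12.73
tool_pos: [0.5638, 0.2707, 0.0598]
orientation: [-0.07, -0.221, 0.972, 0.026]
ft_force: [-1.7, -1.2, 6.1]
width: 0.0099
```

```bash
python3 -c "
from h import *
need(seat(-.036,0,.058),205.6)"
```

```text
t 12.7333 pos [0.5638 0.2707 0.0598] yaw 205.26 w 0.0099 F [-1.72 -1.16  6.07]
offset cm [-0.25 -0.12  0.14] spin -0.34
tool z [-0.1486  0.02   -0.9887]
down 1cm in tool [-0.125 -0.082  0.989] seat-frame pos mm [-38.3   1.    7.8]
```

move_arm([
  {"offset": [-0.2,0,0.2],"spin": 0,"gripper": 1},
])

```text
clock: 12.82
tool_pos: [0.5635, 0.2713, 0.0573]
orientation: [-0.073, -0.221, 0.972, 0.026]
ft_force: [-4.6, -3.0, 10.0]
width: 0.0098
```

```bash
cat > chk.py <<'E'
from h import *
need(seat(-.036,0,.058),205.6)
i=arm.read_camera('scene');hsv=cv2.cvtColor(i,cv2.COLOR_BGR2HSV)
m=cv2.inRange(hsv,(10,90,40),(28,255,255));m[:110]=0;m[200:]=0;m[:,:255]=0;m[:,360:]=0
n,l,st,ce=cv2.connectedComponentsWithStats(m)
k=1+np.argmax(st[1:,4]);v,u=np.nonzero(l==k);print('blob',st[k],ce[k].round(1),'line',cv2.fitLine(np.c_[u,v].astype(np.float32),2,0,.01,.01).ravel().round(3))
for a in(0,5,10,15):
    c,s_=np.cos(np.radians(a)),np.sin(np.radians(a));g=seat(-.036,0,.052)
    X=lambda q:seat(-.036+(q+.036)*c,0,.052-(q+.036)*s_)
    A,B,C=[np.array(proj('scene',X(q))) for q in(-.045,0.,.045)];print(a,A.round(1),B.round(1),C.round(1),((C-A)/np.linalg.norm(C-A)).round(3))
E
python3 chk.py
```

```text
t 12.8167 pos [0.5635 0.2713 0.0573] yaw 205.25 w 0.0098 F [-4.64 -3.01 10.03]
offset cm [-0.22 -0.17 -0.12] spin -0.35
tool z [-0.1526  0.0191 -0.9881]
down 1cm in tool [-0.129 -0.083  0.988] seat-frame pos mm [-38.3   1.7   5.3]
blob [295 146   6   5  18] [297.7 148.1] line [  0.781  -0.625 297.722 148.111]
0 [277.  167.6] [293.8 154.7] [309.8 142.4] [ 0.793 -0.609]
5 [277.  167.2] [293.7 156.1] [309.7 145.4] [ 0.832 -0.555]
10 [277.  166.9] [293.6 157.5] [309.4 148.6] [ 0.87  -0.493]
15 [277.1 166.5] [293.4 158.9] [308.8 151.8] [ 0.908 -0.42 ]
```

move_arm([
  {"offset": [0,0,0],"spin": 0,"gripper": 1},
  {"offset": [0,0,0],"spin": 0,"gripper": 0.7},
  {"offset": [0,0,0],"spin": 0,"gripper": 0.5},
  {"offset": [0,0,0],"spin": 0,"gripper": 0.3},
  {"offset": [0,0,0],"spin": 0,"gripper": 0.2},
  {"offset": [0,0,0],"spin": 0,"gripper": 0.2},
])

```text
clock: 13.37
tool_pos: [0.5631, 0.2711, 0.0524]
orientation: [-0.074, -0.22, 0.972, 0.026]
ft_force: [-0.2, -0.3, -0.4]
width: 0.0342
```

```bash
python3 chk.py
```

```text
t 13.3667 pos [0.5631 0.2711 0.0524] yaw 205.23 w 0.0342 F [-0.16 -0.34 -0.38]
offset cm [-0.2  -0.12 -0.6 ] spin -0.37
tool z [-0.1559  0.0172 -0.9876]
down 1cm in tool [-0.133 -0.083  0.988] seat-frame pos mm [-38.8   1.7   0.4]
blob [278 158   8  10  47] [281.4 162.7] line [  0.617  -0.787 281.447 162.702]
0 [277.  167.6] [293.8 154.7] [309.8 142.4] [ 0.793 -0.609]
5 [277.  167.2] [293.7 156.1] [309.7 145.4] [ 0.832 -0.555]
10 [277.  166.9] [293.6 157.5] [309.4 148.6] [ 0.87  -0.493]
15 [277.1 166.5] [293.4 158.9] [308.8 151.8] [ 0.908 -0.42 ]
```

move_arm([
  {"offset": [0.1,0.1,-1],"spin": 0,"gripper": 0.2},
  {"offset": [0.2,0.1,-1.5],"spin": 0,"gripper": 0.2},
  {"offset": [0.3,0.2,-2.5],"spin": 0,"gripper": 0.2},
  {"offset": [0.4,0.2,-3],"spin": 0,"gripper": 0.2},
  {"offset": [1.5,0.2,-3],"spin": 0,"gripper": 0.2},
  {"offset": [3,0,-2],"spin": 0,"gripper": 0.2},
  {"offset": [4,0,0],"spin": 0,"gripper": 0.2},
  {"offset": [4,0,0],"spin": 0,"gripper": 0.2},
  {"offset": [4,0,0],"spin": 0,"gripper": 0.2},
  {"offset": [0,0,0],"spin": 0,"gripper": 0.2},
])

```text
clock: 14.25
tool_pos: [0.4171, 0.1974, 0.2123]
orientation: [-0.077, -0.22, 0.972, 0.025]
ft_force: [0.4, 0.4, -0.0]
width: 0.0341
```

```bash
python3 chk.py; python3 - <<'E'
from h import *
s=arm.read_camera('scene');t=arm.read_camera('top');cv2.imwrite('pics/fs.png',s);cv2.imwrite('pics/ft.png',t)
a=cv2.resize(s[130:330,230:430],(400,400),interpolation=2);b=cv2.resize(t[170:250,140:220],(400,400),interpolation=2)
cv2.imwrite('pics/fin.png',np.hstack([a,b]))
for q in(-.045,0,.045):print(np.round(proj('top',seat(q,0,.052)),1))
E
```

```text
t 14.25 pos [0.4171 0.1974 0.2123] yaw 205.23 w 0.0341 F [ 0.43  0.42 -0.03]
offset cm [-18.61  -1.01  12.93] spin -0.37
tool z [-0.1611  0.0149 -0.9868]
down 1cm in tool [-0.139 -0.083  0.987] seat-frame pos mm [-202.2   -1.7  160.3]
blob [277 138  37  30 305] [295.1 152.4] line [  0.795  -0.606 295.148 152.446]
0 [277.  167.6] [293.8 154.7] [309.8 142.4] [ 0.793 -0.609]
5 [277.  167.2] [293.7 156.1] [309.7 145.4] [ 0.832 -0.555]
10 [277.  166.9] [293.6 157.5] [309.4 148.6] [ 0.87  -0.493]
15 [277.1 166.5] [293.4 158.9] [308.8 151.8] [ 0.908 -0.42 ]
[187.4 228.4]
[176.5 205.1]
[165.7 182.1]
```

View pics/fin.png

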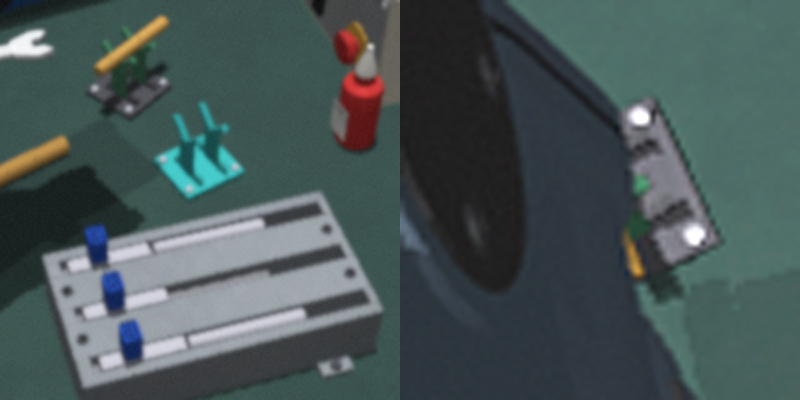

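move_arm([
  {"offset": [1,-4,0],"spin": 0,"gripper": 0.2},
  {"offset": [0,-4,0],"spin": 0,"gripper": 0.2},
  {"offset": [0,-4,0],"spin": 0,"gripper": 0.2},
  {"offset": [0,-4,0],"spin": 0,"gripper": 0.2},
  {"offset": [0,-4,0],"spin": 0,"gripper": 0.2},
  {"offset": [0,-4,0],"spin": 0,"gripper": 0.2},
  {"offset": [0,-4,0],"spin": 0,"gripper": 0.2},
  {"offset": [0,0,0],"spin": 0,"gripper": 0.2},
])

```text
clock: 15.07
tool_pos: [0.5542, -0.061, 0.1883]
orientation: [-0.067, -0.227, 0.971, 0.025]
ft_force: [-0.3, 1.5, -0.8]
width: 0.0339
```

```bash
python3 - <<'E'
from h import *
need(SEAT,205.6)
t=arm.read_camera('top');hsv=cv2.cvtColor(t,cv2.COLOR_BGR2HSV)
m=cv2.inRange(hsv,(10,90,40),(28,255,255));m[:165]=0;m[245:]=0;m[:,:145]=0;m[:,203:]=0
v,u=np.nonzero(m);print(len(u))
rr=R.from_euler('z',-25.6,degrees=True)
P=np.array([rr.apply(ray('top',(a,b),.054)-SEAT) for a,b in zip(u,v)])*1e3
print('along',P[:,0].min(),P[:,0].max(),'mid',(P[:,0].min()+P[:,0].max())/2,'lat',P[:,1].mean())
d=cv2.fitLine(P[:,:2].astype(np.float32),2,0,.01,.01).ravel();print('angle',np.degrees(np.arctan(d[1]/d[0])))
# white-free fork tips before (old pic) and brass loose pixels
g=cv2.inRange(hsv,(60,90,60),(85,255,255));g[:185]=0;g[235:]=0;g[:,:155]=0;g[:,205:]=0
v,u=np.nonzero(g)
Q=np.array([rr.apply(ray('top',(a,b),.058)-SEAT) for a,b in zip(u,v)])*1e3;print('green along',len(u),np.percentile(Q[:,0],[2,50,98]),'lat',np.percentile(Q[:,1],[2,98]))
print(np.histogram(Q[:,0],np.arange(-24,26,4)))
E
```

```text
t 15.0667 pos [ 0.5542 -0.061   0.1883] yaw 206.09 w 0.0339 F [-0.31  1.46 -0.82]
offset cm [-21.02  28.06  13.5 ] spin 0.49
tool z [-0.1408  0.0184 -0.9899]
down 1cm in tool [-0.118 -0.079  0.99 ] seat-frame pos mm [-190.3 -293.9  136.3]
395
along -40.725340339270055 52.1940950613979 mid 5.734377361063924 lat 0.4641711128966251
angle -0.3280122
green along 165 [-26.61999995  -1.09295636  16.8646692 ] lat [-18.35399671  20.13555976]
(array([ 7,  8, 31, 19,  0, 10,  8,  6, 20, 36, 10,  0]), array([-24, -20, -16, -12,  -8,  -4,   0,   4,   8,  12,  16,  20,  24]))
```

```bash
python3 -c "
from h import *
print(np.abs(arm.get_state()['qd']).max());print(arm.close_job())"
```

```text
0.06026295841353608
the job is handed in; nothing more can be done
None
```

The brass pin is lying level in the dark green V-cradle, and I handed the job in at about 15 s of the 54 s allowed. The hand-in reports no verdict, so the result rests on my own checks.

I pushed the middle slide to its stop and drew back so it snapped home. I then took the leaning pin by its tail and lowered it into the V so that it pivoted level. The highest force I read was about 18 N, at the slide's stop; in the cradle it was about 11 N.

**Last checks in the pictures:**
- **Angle:** the pin's axis is about 0.3° off the groove in the top view, and its line in the scene view matches a level pin.
- **Centring:** its centre is about 0.5 mm to the side and about 5.7 mm along the groove from the middle. That is inside the 10 mm limit but not perfectly centred, and I left it rather than risk nudging it.
- **Rest of the scene:** all three slides are home, both steel pins are still in their pockets, and the gripper is clear of everything.

**What was off:**
- **Tool tilt:** the tool tilted up to about 9° from vertical over the run, and I allowed for this in the later moves.
- **Grip reading:** the opening read 9.6–10 mm while holding the 12 mm pin, but the pictures showed a sound grip.
- **Hand-in:** the arm still had a small residual joint speed (0.06 rad/s) at that moment.

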